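# Hang the splash flap on the etching station

### The arm

A 6-joint arm with a two-finger parallel gripper is mounted at the origin on a cart in front of the work surface, level with it; the furniture and walls round the work are solid. World frame = base frame: x ahead of the robot, y to its left, z up, the work surface at z = 0. Lengths are in m, angles in rad, forces in N, time in s.
With the tool pointing down it reaches from about 0.3 to 0.775 m from the base axis. Payload 14.6 kg.
Tool frame: the origin (TCP) lies midway between the tips of the shut fingers; the grasp point (between the pads) lies 19 mm behind it (ctrl.grip_depth is the distance from the TCP to the grasp point, in m); z points along the fingers, x is the direction in which the jaws open and shut, and the axes are right-handed (so a half turn about z gives the same grasp; the last joint's range is limited). The gripper opens to 94 mm and grips with 3 to 60 N. Pads are 16 mm wide; open, the fingers measure 119 mm over their backs; the gripper's body (75 mm by 177 mm) begins 78 mm behind the grasp point.
Start: joints at [-1.212, 0.3, 1.521, -0, 1.321, -0.067], TCP at [0.227, -0.501, 0.205] pointing down, gripper open.
Joint ranges: [-3.03, 3.03], [-0.79, 2.21], [0.23, 2.52], [-1.04, 4.18], [0, 3.07], [-2.55, 2.55]. Speed limits (rad/s): [2.22, 2.22, 2.57, 3.14, 3.14, 3.14].

### API

Orientations are given as [roll, pitch, yaw] about the fixed x, y, z axes, in that order (R = Rz(yaw) Ry(pitch) Rx(roll)).
In Python, from station import ctrl gives the robot as it stands.
- The arm moves only by the tool play_rows, never from a script. Its argument "steps" is a list that holds one entry, the list of rows, each a list of 7 numbers: the shift along the tool's x, y, z in cm, then the turn, a rotation vector about the tool's x, y, z in rad, then the opening, from 0 (shut) to 1 (fully open). In form: [[[x, y, z, ax, ay, az, hand], ...]]. A call has 1 to 20 rows; each row is the pose to reach, as a shift and turn from the pose measured when the call began, along the tool's axes at that moment; what a row does not reach only later rows make up. A row lasts 1/12 s, in which the tool goes at most 41.7 mm and 7.16 degrees, less where a joint would pass 70% of its speed; a pose out of reach is approached as far as the arm can. A call with a gripper value outside its range is refused whole. The fingers move at their own pace and stop on an object; "force" is the grip in N (left out, the last holds). Time passes only in rows, so rows that repeat a pose let the fingers close. It gives the time, the measured TCP pose, the force and the opening at its end, in the units of the state.
- ctrl.get_obs(): the state, without advancing time (a new reading comes with each control period).
- ctrl.camera(name): name is "scene" or "top" or "wrist"; returns a dict with "frame" (420x560x3 uint8, blue, green, red), "fovy" (degrees; the focal length in pixels is half the picture's height over the tangent of half this angle, whatever the lens; pixels are square), "cx", "cy" (the principal point, pixels), "world_to_cam" (4x4, takes a point from world to camera coordinates). Camera axes: x right, y up, looking along -z (the intrinsics and any distortion apply to the point x, -y, -z); pixel columns grow to the right and rows downward; lengths in m; the calibration is good to about 2 mm. The wrist camera is an equidistant fisheye: a pixel r from the principal point sees the ray r / f radians off the axis. A picture is of the moment at which its call begins. There is no depth.
- ctrl.hand_in(): hands the job in, once; it reports no verdict.
The state is a dict: "time_s": time; "qpos": joint angles; "joint_vel": joint speeds; "tau": joint torques, N m; "ee_pos": TCP position; "eef_rot": TCP orientation; "force": force on the tool from outside, world axes, zero at the start; "moment": the same for the moment, N m; "grip_width": finger opening in m.
Only numpy, scipy, OpenCV 4.12 (cv2) and the standard library are available. Lean on these libraries where they do the work, as an engineer would, in place of code of your own. Each camera call takes 0.05 s, during which the arm holds its last target. There are 200 camera calls.

### The job

Put the splash flap back on the etching station: of the two flaps standing in the black rack, take the wide one, whose two knuckles are as far apart as the station's hinge pins, and lower it between the station's posts so that both knuckles drop fully over the two pins at the same time. Leave it hanging straight down at rest, and leave the narrow flap standing in the rack.

Things in the scene. Friction and masses are not known exactly. Their poses are not given: they have to be found in the camera images.
- wide_flap: Loose 0.2 kg grey flap (mm), same front and back: 10 thick (x), 180 wide over its knuckles (y), 132 tall. Origin: middle of bottom edge. Top tab, 44 wide, 10 thick, z 106-132: grip it across x. Knuckles at y = +-80, 20 long: hooks open below, roof z = 96, 12 wide inside, flaring below z = 85 to a 38 wide mouth at z = 69. Seated: origin 23 above worktop. Starts upright in a rack slot, leaning up to 0.1 rad.
- narrow_flap: Loose grey flap shaped like the wide one but 128 mm wide overall, its knuckles at y = +54 and -54 mm, too close together for the station's pins. Origin: middle of bottom edge; x through its thickness, z up. Stands in the rack's other slot.
- station: Fixed grey etching station; base 12 mm thick; two droppers 100 mm tall stand 100 mm behind the pins. Two dark posts 128 mm tall, inner faces at y = +-104 mm, each with a level steel pin 8 mm thick pointing inward along y, free end at y = +-64 mm, axis 115 mm up. Origin: on the worktop, midway between the pins, straight below their axis; x to its back, z up.
- rack: Fixed black rack, 150 (x) x 130 (y) x 39 mm, for the two flaps. Origin: middle of underside. Two slots along y at x = +45 and -45 mm, 12 mm wide, 27 mm deep, floor 12 mm above the worktop; either flap may be in either slot.

How it is judged:
At the end, for the whole second after the job is handed in: The wide flap hangs at rest between the station's posts with both knuckles down on the pins: its origin 18 to 28 mm above the worktop, within 22 mm (station x) and 15 mm (station y) of the station's origin, upright within 10 degrees and parallel to the pins within 6 degrees (z of wide_flap in the frame of station between 0.018 and 0.028 m and x of wide_flap in the frame of station between -0.022 and 0.022 m and y of wide_flap in the frame of station between -0.015 and 0.015 m and angle between wide_flap's own z axis and vertical below 0.18 rad and angle between the y axis of wide_flap and the y axis of station, either way round below 0.1 rad and linear speed of wide_flap below 0.03 m/s); the robot touches nothing.
It fails at once if the narrow flap is shifted or taken from the rack (distance of narrow_flap from where it was at the start of the episode above 0.03 m).
It fails at once if the narrow flap is tipped over (angle between narrow_flap's own z axis and vertical above 0.4 rad).
It also fails if it takes over 35 s, if anything falls off the work surface, if the arm or the gripper's body presses on something with over 40 N, if the wrist force passes 120 N, or if a joint passes its speed limit or range.

## Working session

There is one attempt and no reset: what is moved stays moved. The work goes in short steps, Python scripts to look and compute and a tool call to move; the robot and the scene stay as the last step left them, time stands still between calls to the robot, and variables do not carry over. Pictures are saved under pics/ and viewed, about 8 in all and at most 12, crops included, and the job is handed in when it is done.

Besides the shell and the picture viewer there is one more tool, called as name([rows], argument=value, ...), one row to a line, values as JSON. play_rows: Moves the arm, as the interface text tells. Its arguments: {"type":"object","properties":{"steps":{"type":"array"},"force":{"type":"number"}},"required":["steps"]}

```bash
mkdir -p pics; ls
python3 - <<'E'
from station import ctrl
import cv2,json,numpy as np
for n in ("scene","top"):
    c=ctrl.camera(n); cv2.imwrite(f"pics/{n}0.png",c["frame"]); print(n,c["fovy"],c["cx"],c["cy"],np.round(c["world_to_cam"],4).tolist(), [k for k in c])
o=ctrl.get_obs(); print(o)
E
```

```text
pics
scene 57.325380069401724 279.6973392218716 214.70137742751385 [[-0.9607, -0.2773, 0.0104, 0.4983], [0.2489, -0.8445, 0.4742, -0.1321], [-0.1227, 0.4581, 0.8804, -0.8277], [0.0, 0.0, 0.0, 1.0]] ['frame', 'fovy', 'cx', 'cy', 'world_to_cam']
top 50.761565783615744 272.642139583732 210.39732741553274 [[0.0182, -0.9998, 0.0004, -0.014], [0.997, 0.0182, 0.0755, -0.495], [-0.0755, -0.001, 0.9971, -0.8575], [0.0, 0.0, 0.0, 1.0]] ['frame', 'fovy', 'cx', 'cy', 'world_to_cam']
{'time_s': 0.1, 'qpos': array([-1.21160692e+00,  3.00390004e-01,  1.52150557e+00, -4.95419088e-05,
        1.32068752e+00, -6.66155347e-02]), 'joint_vel': array([-0.00056027, -0.00270239,  0.00025332,  0.00013943, -0.00166438,
       -0.00108401]), 'tau': array([ 2.23820214e-03, -5.32639539e+01, -3.53278828e+01,  7.10363220e-02,
        2.35344912e-02, -8.17948444e-05]), 'ee_pos': array([ 0.2270772 , -0.50068517,  0.20496275]), 'eef_rot': array([-3.14157461e+00,  9.91441692e-04, -1.14497909e+00]), 'force': array([0.33327679, 0.25693242, 0.53983578]), 'moment': array([ 0.03503003, -0.00515456, -0.04262526]), 'grip_width': 0.0940479621782503}
```

View pics/scene0.png

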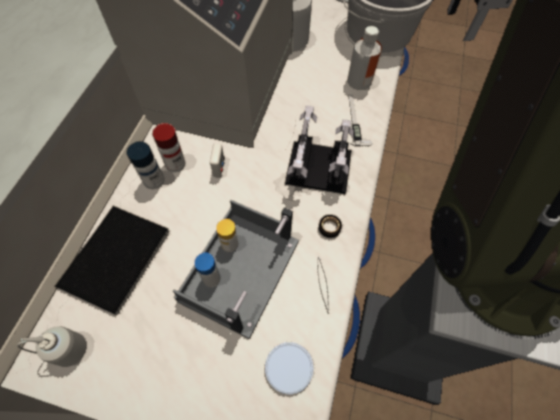

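View pics/top0.png

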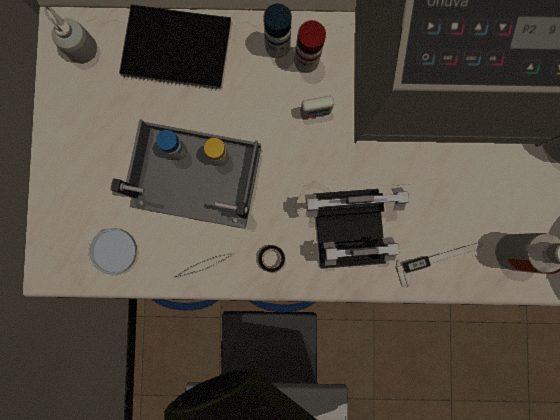

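The scene view shows the station (posts at about (286,222) and (235,318)) and the rack (320,165). In the top view the flap further from the robot spans columns 305–408 and the nearer one 325–400, so the far one is the wide flap. The posts are at about (120,187) and (243,208). I'll zoom in for measuring.

Run:
```python
import cv2
a=cv2.imread("pics/top0.png")
c=cv2.resize(a[170:280,295:425],None,fx=6,fy=6*0.9,interpolation=cv2.INTER_CUBIC)
c=cv2.resize(a[175:275,295:425],None,fx=6,fy=6,interpolation=cv2.INTER_CUBIC);cv2.imwrite("pics/rackT.png",c)
b=cv2.imread("pics/scene0.png")
l=cv2.resize(b[200:340,170:305],None,fx=4,fy=4,interpolation=cv2.INTER_CUBIC)
t=cv2.resize(a[165:225,100:260],None,fx=5,fy=5,interpolation=cv2.INTER_CUBIC);cv2.imwrite("pics/statT.png",t)
s1=cv2.resize(b[95:200,280:360],None,fx=5,fy=5,interpolation=cv2.INTER_CUBIC)
s2=cv2.resize(b[205:335,215:300],None,fx=4,fy=4,interpolation=cv2.INTER_CUBIC)
import numpy as np
m=np.zeros((530,760,3),'u1');m[:525,:400]=s1;m[:520,410:750]=s2
cv2.imwrite("pics/sceneZ.png",m)
```

```text
(no output)
```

View pics/rackT.png

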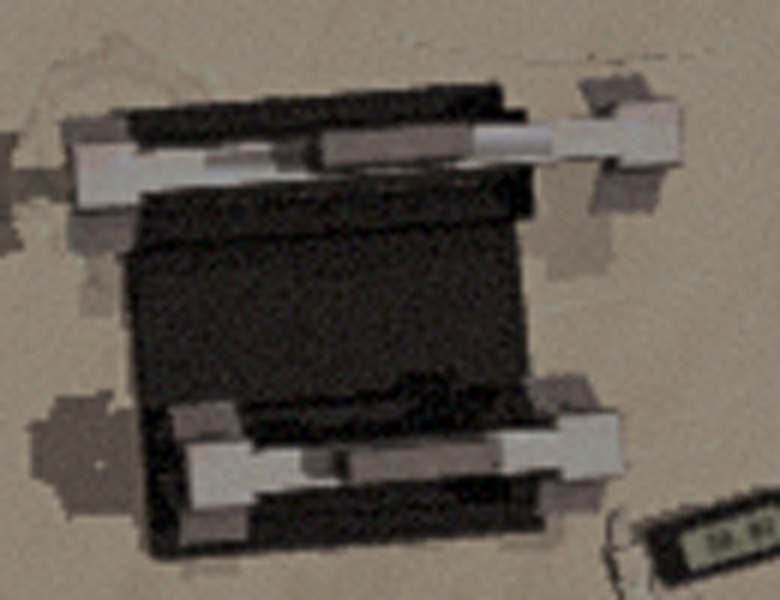

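View pics/statT.png

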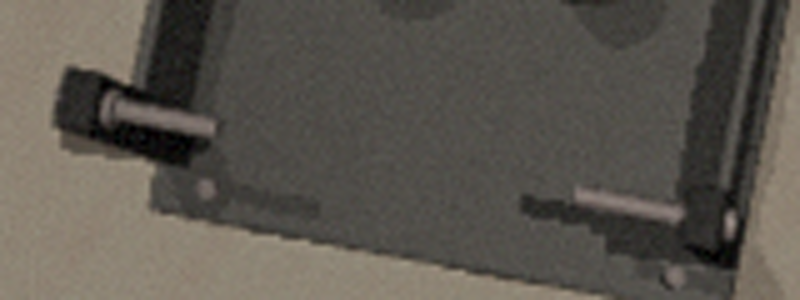

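View pics/sceneZ.png

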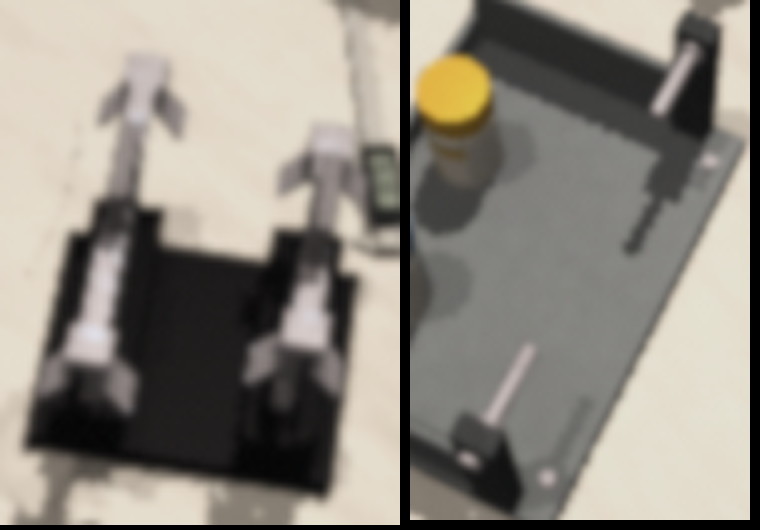

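Rack: wide flap's knuckle ends are at crop (75,176)/(682,131) in the top view and (88,362)/(149,55) in the scene view; its tab top is at top-view crop (397,145). The pins' free ends are at (215,127)/(577,194) top and (531,348)/(658,108) scene. Next I triangulate these.

```bash
cat > h.py <<'E'
import numpy as np
from scipy.optimize import least_squares
from scipy.spatial.transform import Rotation as R
CAM={'scene':(57.32538,279.697,214.701,[[-0.9607,-0.2773,0.0104,0.4983],[0.2489,-0.8445,0.4742,-0.1321],[-0.1227,0.4581,0.8804,-0.8277],[0,0,0,1]]),
'top':(50.761566,272.642,210.397,[[0.0182,-0.9998,0.0004,-0.014],[0.997,0.0182,0.0755,-0.495],[-0.0755,-0.001,0.9971,-0.8575],[0,0,0,1]])}
def proj(n,P):
    fv,cx,cy,M=CAM[n];f=210/np.tan(np.radians(fv/2));M=np.array(M)
    p=np.atleast_2d(P)@M[:3,:3].T+M[:3,3]
    return np.c_[cx+f*p[:,0]/-p[:,2],cy-f*p[:,1]/-p[:,2]]
def uz(X,Y,s,ox,oy): return np.array([(X+.5)/s-.5+ox,(Y+.5)/s-.5+oy])
def tri(a,b):
    r=least_squares(lambda P:np.r_[proj('top',P)[0]-a,proj('scene',P)[0]-b],[.5,0,.1]);return r.x,r.fun
def atz(n,a,z):
    r=least_squares(lambda P:proj(n,[P[0],P[1],z])[0]-a,[.5,0]);return r.x
T=lambda X,Y:uz(X,Y,6,295,175); S=lambda X,Y:uz(X,Y,5,280,95)
TS=lambda X,Y:uz(X,Y,5,100,165); SS=lambda X,Y:uz(X-410,Y,4,215,205)
E
python3 - <<'E'
from h import *
np.set_printoptions(precision=4,suppress=True)
K={}
for n,a,b in [('KL',T(75,176),S(88,362)),('KR',T(682,131),S(149,55)),('PL',TS(215,127),SS(531,348)),('PR',TS(577,194),SS(658,108))]:
    K[n],e=tri(a,b);print(n,K[n],e)
for a,b in (('KL','KR'),('PL','PR')):
    d=K[a]-K[b];print(np.linalg.norm(d),'yaw',np.arctan2(-d[0],d[1]),(K[a]+K[b])/2)
pl,pr=atz('top',TS(215,127),.119),atz('top',TS(577,194),.119);print('pin top@z',pl,pr,(pl+pr)/2,np.hypot(*(pl-pr)))
sl,sr=atz('scene',SS(531,348),.117),atz('scene',SS(658,108),.117);print('pin scene@z',sl,sr,(sl+sr)/2,np.hypot(*(sl-sr)))
print('tab@.144',atz('top',T(397,145),.144))
for q in [(320,128),(320,168),(472,122),(470,160)]: print(atz('top',T(*q),.144))
for q in [(130,110),(498,84),(155,555),(545,528)]: print('rackcorner',atz('top',T(*q),.039))
E
```

```text
KL [ 0.5004 -0.0657  0.1136] [ 0.0061  0.1231 -0.1447 -0.0343]
KR [ 0.5175 -0.2448  0.1124] [-0.0051 -0.1002  0.1297  0.0309]
PL [0.5197 0.2249 0.1167] [-0.002  -0.0308  0.0303  0.0076]
PR [0.4982 0.0962 0.1196] [-0.0053 -0.1001  0.1071  0.0257]
0.1799407892489525 yaw 0.09526277942516247 [ 0.5089 -0.1553  0.113 ]
0.13050711293058612 yaw -0.1657124910029384 [0.5089 0.1605 0.1182]
pin top@z [0.5194 0.2242] [0.498  0.0963] [0.5087 0.1602] 0.12970301032788273
pin scene@z [0.5197 0.225 ] [0.4987 0.095 ] [0.5092 0.16  ] 0.13165128501213616
tab@.144 [ 0.5083 -0.1544]
[ 0.5127 -0.1326]
[ 0.5013 -0.1327]
[ 0.5152 -0.1757]
[ 0.5044 -0.1751]
rackcorner [ 0.5292 -0.0889]
rackcorner [ 0.5398 -0.2079]
rackcorner [ 0.3864 -0.0985]
rackcorner [ 0.3973 -0.2229]
```

Measurements check out: knuckle ends are 179.9 mm apart (180 given) and pin ends 130 mm (128 given). Flap is at (0.508,-0.155) with yaw 0.095; station is at (0.509,0.160) with yaw -0.166. Next I work out the move to above the flap.

```bash
cat >> h.py <<'E'
def goal(o,p,yaw):
    R0=R.from_euler('xyz',o['eef_rot']);Rg=R.from_euler('xyz',[np.pi,0,yaw])
    return np.round(np.r_[R0.inv().apply(np.array(p)-o['ee_pos'])*100,(R0.inv()*Rg).as_rotvec()],3)
E
python3 - <<'E'
from h import *
from station import ctrl
o=ctrl.get_obs()
print(goal(o,[.508,-.1548,.215],.093))
print('machine foot',atz('top',np.array([356,140]),0))
E
```

```text
[-1.9897e+01 -3.9871e+01 -9.8300e-01 -1.0000e-03  1.0000e-03 -1.2380e+00]
machine foot [ 0.64416211 -0.17292074]
```

play_rows([
  [[-1.2,-2.5,-1,0,0,-0.08,0.7],[-2.5,-5,-1,0,0,-0.16,0.7],[-3.7,-7.5,-1,0,0,-0.23,0.7],[-5,-10,-1,0,0,-0.31,0.7],[-6.2,-12.5,-1,0,0,-0.39,0.7],[-7.5,-15,-1,0,0,-0.46,0.7],[-8.7,-17.5,-1,0,0,-0.54,0.7],[-10,-20,-1,0,0,-0.62,0.7],[-11.2,-22.5,-1,0,0,-0.7,0.7],[-12.4,-25,-1,0,0,-0.77,0.7],[-13.7,-27.5,-1,0,0,-0.85,0.7],[-15,-30,-1,0,0,-0.93,0.7],[-16.2,-32.5,-1,0,0,-1.01,0.7],[-17.4,-35,-1,0,0,-1.08,0.7],[-18.7,-37.5,-1,0,0,-1.16,0.7],[-19.9,-39.9,-1,0,0,-1.238,0.7],[-19.9,-39.9,-1,0,0,-1.238,0.7],[-19.9,-39.9,-1,0,0,-1.238,0.7],[-19.9,-39.9,-1,0,0,-1.238,0.7]],
], force=20)

```text
time_s: 1.68
ee_pos: [0.5079, -0.1549, 0.2149]
eef_rot: [-3.141, 0.001, 0.092]
force: [-0.3, -0.3, -0.8]
grip_width: 0.066
```

Run:
```python
from h import *
from station import ctrl
import cv2
c=ctrl.camera("wrist");cv2.imwrite("pics/w1.png",c["frame"])
np.set_printoptions(precision=4,suppress=True);print(c['fovy'],c['cx'],c['cy']);print(c['world_to_cam'])
o=ctrl.get_obs();print(o['time_s'],o['ee_pos'],o['eef_rot'],o['force'],goal(o,[.508,-.1548,.115],.093))
# predicted pixels of wide-flap points
f=210/np.radians(c['fovy']/2); f2=210/np.tan(np.radians(c['fovy']/2))
for nm,P in (('tab',[.508,-.1548,.144]),('KL',[.5004,-.0657,.1136]),('KR',[.5175,-.2448,.1124])):
    p=c['world_to_cam'][:3,:3]@P+c['world_to_cam'][:3,3];v=np.array([p[0],-p[1],-p[2]]);th=np.arctan2(np.hypot(v[0],v[1]),v[2]);u=v[:2]/np.hypot(v[0],v[1])
    print(nm,[np.array([c['cx'],c['cy']])+ff*th*u for ff in (f,f2)])
```

```text
65.70646984690485 280.18323964416345 209.4413791282322
[[ 0.9958  0.0916 -0.0005 -0.4922]
 [-0.088   0.9559 -0.2801  0.2244]
 [-0.0251  0.2789  0.96   -0.3457]
 [ 0.      0.      0.      1.    ]]
1.7333 [ 0.5078 -0.1552  0.215 ] [-3.1405  0.0007  0.0913] [ 1.216  -0.205   0.4341] [ 0.032 -0.031 10.003 -0.001  0.001 -0.002]
tab [array([279.4186, 221.3822]), array([279.5043, 220.0439])]
KL [array([280.2575,  95.832 ]), array([280.2492, 108.5647])]
KR [array([280.9534, 306.5098]), array([280.8671, 295.6309])]
```

View pics/w1.png

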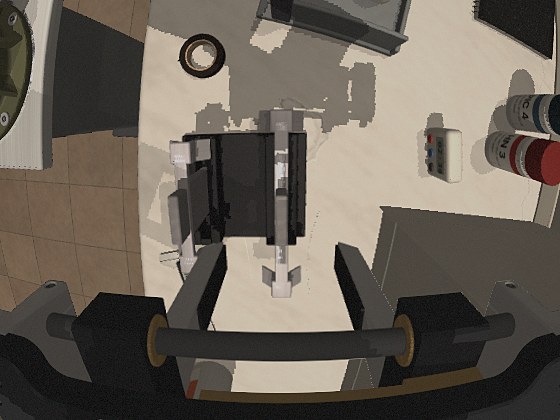

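The wrist view shows the wide flap running vertically, knuckle ends at (282,109) and (282,298), matching the predictions (280,109) and (281,296). It is centred between the fingers, so I go down and grip.

play_rows([
  [[0,0,1.5,0,0,0,0.7],[0,0,3,0,0,0,0.7],[0,0,4.5,0,0,0,0.7],[0,0,6,0,0,0,0.7],[0,0,7.5,0,0,0,0.7],[0,0,8.8,0,0,0,0.7],[0,0,9.6,0,0,0,0.7],[0,0,10,0,0,0,0.7],[0,0,10,0,0,0,0.7],[0,0,10,0,0,0,0],[0,0,10,0,0,0,0],[0,0,10,0,0,0,0],[0,0,10,0,0,0,0],[0,0,10,0,0,0,0],[0,0,10,0,0,0,0],[0,0,10,0,0,0,0],[0,0,10,0,0,0,0],[0,0,10,0,0,0,0]],
], force=25)

```text
time_s: 3.23
ee_pos: [0.5077, -0.1552, 0.115]
eef_rot: [-3.141, 0.001, 0.091]
force: [-0.8, 0.5, 0.0]
grip_width: 0.0107
```

play_rows([
  [[0,0,-0.5,0,0,0,0],[0,0,-1.2,0,0,0,0],[0,0,-2.2,0,0,0,0],[0,0,-3.4,0,0,0,0],[0,0,-5,0,0,0,0],[0,0,-6.8,0,0,0,0],[0,0,-8.6,0,0,0,0],[0,0,-10.4,0,0,0,0],[0,0,-12,0,0,0,0],[0,0,-13.2,0,0,0,0],[0,0,-14,0,0,0,0],[0,0,-14.5,0,0,0,0],[0,0,-14.5,0,0,0,0]],
])

```text
time_s: 4.32
ee_pos: [0.508, -0.1553, 0.2611]
eef_rot: [-3.141, -0.001, 0.091]
force: [0.2, -0.6, -2.7]
grip_width: 0.0105
```

Run:
```python
from h import *
from station import ctrl
o=ctrl.get_obs();print(o['time_s'],o['ee_pos'],o['eef_rot'],o['force'],o['grip_width'],goal(o,[.509,.160,.26],-.166))
```

```text
4.3167 [ 0.50799516 -0.15534814  0.26110466] [-3.14117435e+00 -5.87907977e-04  9.13473532e-02] [ 0.22104003 -0.58256554 -2.71598664] 0.010541992744138789 [ 2.9770e+00 -3.1394e+01  1.2500e-01 -0.0000e+00 -1.0000e-03  2.5700e-01]
```

play_rows([
  [[0.1,-0.8,0,0,0,0.01,0],[0.2,-2,0,0,0,0.02,0],[0.4,-4,0,0,0,0.035,0],[0.6,-6.2,0,0,0,0.05,0],[0.8,-8.6,0,0,0,0.07,0],[1,-11,0,0,0,0.09,0],[1.3,-13.4,0,0,0,0.11,0],[1.5,-15.8,0,0,0,0.13,0],[1.7,-18.2,0,0,0,0.15,0],[2,-20.6,0,0,0,0.17,0],[2.2,-23,0,0,0,0.19,0],[2.4,-25.4,0,0,0,0.21,0],[2.6,-27.6,0,0,0,0.23,0],[2.8,-29.4,0,0,0,0.245,0],[2.9,-30.6,0,0,0,0.25,0],[2.98,-31.2,0,0,0,0.257,0],[2.98,-31.4,0,0,0,0.257,0],[2.98,-31.4,0,0,0,0.257,0],[2.98,-31.4,0,0,0,0.257,0]],
])

```text
time_s: 5.9
ee_pos: [0.5089, 0.1596, 0.261]
eef_rot: [-3.141, -0.0, -0.166]
force: [1.1, 0.4, -2.2]
grip_width: 0.01
```

Run:
```python
from h import *
from station import ctrl
import cv2
o=ctrl.get_obs();print(o['time_s'],o['ee_pos'],o['eef_rot'],o['force'],o['grip_width'])
m=np.zeros((540,800,3),'u1')
b=ctrl.camera("scene")["frame"];m[:,:380]=cv2.resize(b[180:370,170:304],(380,540),interpolation=cv2.INTER_CUBIC)
w=ctrl.camera("wrist");print(w['world_to_cam'].round(4).tolist());cv2.imwrite("pics/w2full.png",w['frame'])
m[:310,385:]=cv2.resize(w['frame'],(415,310),interpolation=cv2.INTER_AREA)
cv2.imwrite("pics/m2.png",m)
```

```text
5.9 [0.50894004 0.15958785 0.26104633] [-3.14132771e+00 -1.21491094e-04 -1.65972179e-01] [ 1.11358362  0.38982771 -2.21380655] 0.0100025510252332
[[0.9862, -0.1658, 0.0005, -0.4763], [0.1592, 0.9465, -0.2807, -0.1874], [0.046, 0.2769, 0.9598, -0.5137], [0.0, 0.0, 0.0, 1.0]]
```

View pics/m2.png

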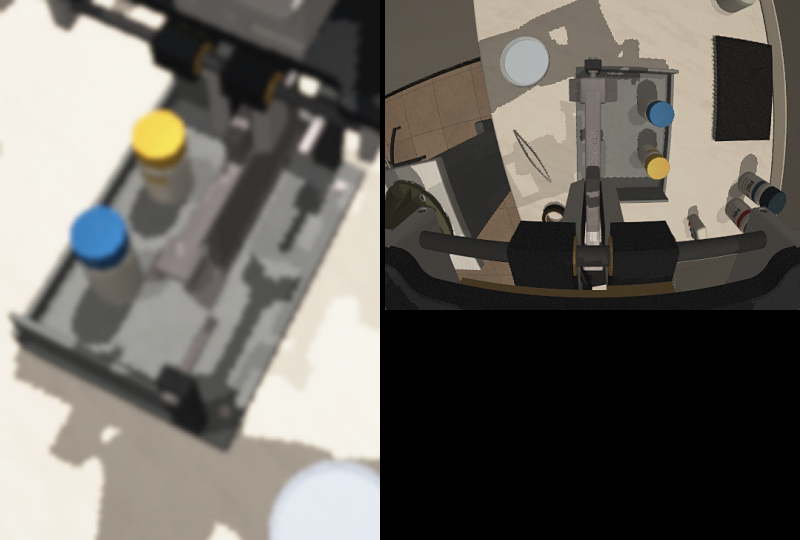

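The flap is held level. In the wrist view it runs along the pin line with the far post beyond its end at (593,65), and the droppers are off to the side. I lower it to just above the pins and check again.

play_rows([
  [[0,0,0.6,0,0,0,0],[0,0,1.6,0,0,0,0],[0,0,2.8,0,0,0,0],[0,0,4,0,0,0,0],[0,0,5.2,0,0,0,0],[0,0,6.4,0,0,0,0],[0,0,7.6,0,0,0,0],[0,0,8.6,0,0,0,0],[0,0,9.2,0,0,0,0],[0,0,9.4,0,0,0,0],[0,0,9.4,0,0,0,0],[0,0,9.4,0,0,0,0]],
])

```text
time_s: 7.0
ee_pos: [0.5093, 0.1595, 0.1676]
eef_rot: [-3.141, -0.001, -0.166]
force: [0.1, -0.8, -2.4]
grip_width: 0.0102
```

Run:
```python
from h import *
from station import ctrl
import cv2
o=ctrl.get_obs();print(o['time_s'],o['ee_pos'],o['eef_rot'],o['force'],o['grip_width'])
m=np.zeros((560,800,3),'u1')
b=ctrl.camera("scene")["frame"];m[:540,:380]=cv2.resize(b[200:340,205:304],(380,540),interpolation=cv2.INTER_CUBIC)
w=ctrl.camera("wrist");print(w['world_to_cam'].round(4).tolist())
m[:560,390:790]=cv2.resize(w['frame'][60:340,180:380],(400,560),interpolation=cv2.INTER_CUBIC)
cv2.imwrite("pics/m3.png",m)
```

```text
7.0 [0.50930697 0.15945794 0.16761254] [-3.14091834e+00 -9.83043951e-04 -1.66486724e-01] [ 0.12423194 -0.75760332 -2.4456486 ] 0.01019985636791473
[[0.9861, -0.1659, 0.0015, -0.4767], [0.1597, 0.9465, -0.2803, -0.214], [0.0451, 0.2767, 0.9599, -0.4236], [0.0, 0.0, 0.0, 1.0]]
```

View pics/m3.png

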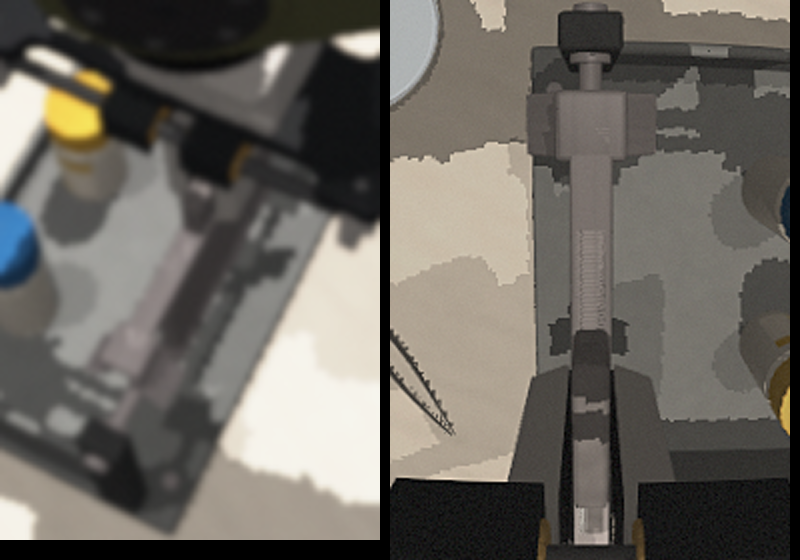

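In the wrist view the far pin (591,75) is in line with the knuckle centre (591,125), so alignment is good. Lowering slowly onto the pins.

play_rows([
  [[0,0,0.4,0,0,0,0],[0,0,0.8,0,0,0,0],[0,0,1.2,0,0,0,0],[0,0,1.6,0,0,0,0],[0,0,2,0,0,0,0],[0,0,2.3,0,0,0,0],[0,0,2.6,0,0,0,0],[0,0,2.9,0,0,0,0],[0,0,3.2,0,0,0,0],[0,0,3.5,0,0,0,0],[0,0,3.7,0,0,0,0],[0,0,3.9,0,0,0,0],[0,0,4,0,0,0,0],[0,0,4.05,0,0,0,0],[0,0,4.05,0,0,0,0]],
])

```text
time_s: 8.35
ee_pos: [0.5094, 0.1596, 0.1273]
eef_rot: [-3.141, -0.001, -0.166]
force: [1.0, -0.3, -2.8]
grip_width: 0.0102
```

play_rows([
  [[0,0,0.05,0,0,0,0],[0,0,0.1,0,0,0,0],[0,0,0.15,0,0,0,0],[0,0,0.2,0,0,0,0],[0,0,0.2,0,0,0,0]],
])

```text
time_s: 8.77
ee_pos: [0.5096, 0.1596, 0.1258]
eef_rot: [-3.141, -0.002, -0.166]
force: [-1.4, -0.1, 3.4]
grip_width: 0.0104
```

Contact came at the expected seating height (TCP 0.126, origin about 0.023), with the force going from -2.8 to +3.4 N. Releasing.

play_rows([
  [[0,0,0,0,0,0,0.15],[0,0,0,0,0,0,0.2],[0,0,0,0,0,0,0.3],[0,0,0,0,0,0,0.4],[0,0,0,0,0,0,0.5],[0,0,0,0,0,0,0.5],[0,0,0,0,0,0,0.5],[0,0,0,0,0,0,0.5],[0,0,-0.7,0,0,0,0.5],[0,0,-1.8,0,0,0,0.5],[0,0,-3.2,0,0,0,0.5],[0,0,-5,0,0,0,0.5],[0,0,-7.5,0,0,0,0.5],[0,0,-10,0,0,0,0.5],[0,0,-12.5,0,0,0,0.5],[0,0,-15,0,0,0,0.5],[0,0,-15,0,0,0,0.5]],
])

```text
time_s: 10.18
ee_pos: [0.5104, 0.1597, 0.2821]
eef_rot: [-3.137, -0.01, -0.166]
force: [0.6, -0.5, 0.5]
grip_width: 0.0468
```

play_rows([
  [[-3,0,0,0,0,0,0.5],[-6,0,0,0,0,0,0.5],[-9,0,0,0,0,0,0.5],[-12,0,0,0,0,0,0.5],[-15,0,0,0,0,0,0.5],[-17,0,0,0,0,0,0.5],[-17,0,0,0,0,0,0.5],[-17,0,0,0,0,0,0.5],[-17,0,0,0,0,0,0.5],[-17,0,0,0,0,0,0.5],[-17,0,0,0,0,0,0.5],[-17,0,0,0,0,0,0.5]],
])

```text
time_s: 11.18
ee_pos: [0.3431, 0.1877, 0.2802]
eef_rot: [-3.138, -0.009, -0.167]
force: [0.2, 0.9, -0.1]
grip_width: 0.0468
```

Run:
```python
from h import *
from station import ctrl
import cv2
o=ctrl.get_obs();print(o['time_s'],o['ee_pos'],o['force'],o['grip_width'])
m=np.zeros((580,800,3),'u1')
b=ctrl.camera("scene")["frame"];m[:560,:396]=cv2.resize(b[200:340,205:304],None,fx=4,fy=4,interpolation=cv2.INTER_CUBIC)
a=ctrl.camera("top")["frame"]
m[:300,400:800]=cv2.resize(a[150:240,110:270],(400,225),interpolation=cv2.INTER_CUBIC)[:300] if 0 else cv2.resize(a[145:241,118:246],(400,300),interpolation=cv2.INTER_CUBIC)
m[305:580,400:757]=cv2.resize(a[175:275,295:425],(357,275))
cv2.imwrite("pics/m4.png",m)
```

```text
11.1833 [0.343131   0.18774775 0.28019504] [ 0.23665842  0.88408703 -0.10817579] 0.046825934512262024
```

View pics/m4.png

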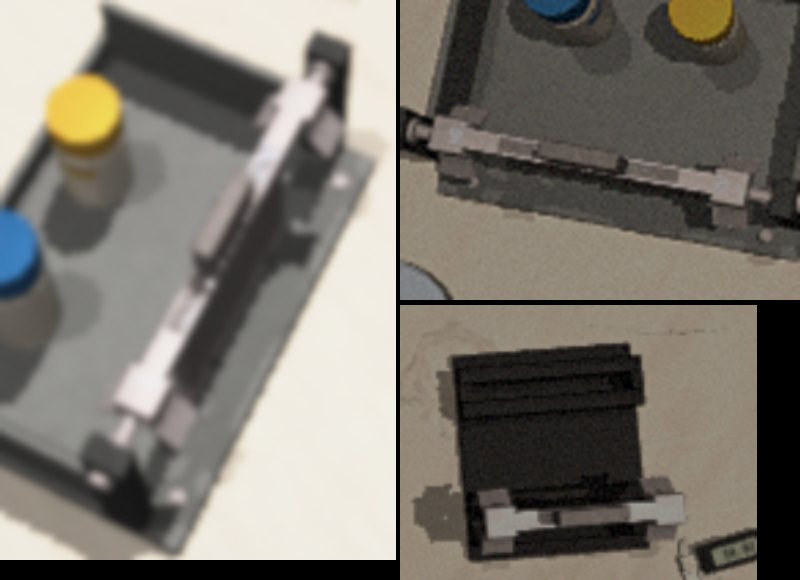

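The flap hangs between the posts with both knuckles on the pins, and the narrow flap stands untouched in the rack. I check the height and whether it is at rest, using knuckle ends at scene (312,76)/(130,407) and top (433,131)/(747,190).

Run:
```python
from h import *
from station import ctrl
import cv2
np.set_printoptions(precision=4,suppress=True)
A=lambda X,Y:uz(X-400,Y,3.125,118,145);B=lambda X,Y:uz(X,Y,4,205,200)
l,e1=tri(A(433,131),B(130,407));r,e2=tri(A(747,190),B(312,76));d=l-r
print(l,r,np.abs(np.r_[e1,e2]).max(),np.linalg.norm(d),'mid',(l+r)/2,'yaw',np.arctan2(-d[0],d[1]))
print('tab top (centre)',atz('top',A(581,158),.155))
f=[ctrl.camera("top")["frame"].astype(int)[165:225,110:260] for _ in range(6)]
print('motion',[np.abs(cv2.GaussianBlur((f[i]-f[0]).astype('f4'),(5,5),0)).max() for i in range(1,6)])
```

```text
[0.5249 0.2476 0.1258] [0.4938 0.071  0.1299] 0.4359682902841371 0.17930635551440505 mid [0.5093 0.1593 0.1279] yaw -0.17406192603581447
tab top (centre) [0.5074 0.1579]
motion [np.float32(5.2148438), np.float32(5.2929688), np.float32(5.8671875), np.float32(4.8632812), np.float32(5.6796875)]
```

```bash
python3 -c "
from station import ctrl
print(ctrl.hand_in())"
```

```text
the job is handed in; nothing more can be done
None
```

The wide flap is back on the station with both knuckles over the pins, and I handed the job in at about 11.5 s of the 35 s. No verdict is reported at hand-in.

**How it went:** I took the wide flap (measured 180 mm over its knuckles) from the rack slot farther from the robot. I carried it above the posts and lowered it until it rested on the pins. I then let go and backed the gripper away to the robot's side.

**Last checks:**
- **Position:** Camera measurement puts the flap's middle within about 1 mm of the station's origin and its line within about 0.01 rad of the pins.
- **Height:** The gripper height at contact puts the flap's origin about 23 mm above the worktop, as specified. Triangulating from the cameras gave about 27 mm, still within 18–28 mm. I trust the contact reading more, as the camera heights are noisy by a few millimetres.
- **Tilt:** The tab top and the knuckle middle agree to about 2 mm, so the flap is close to upright.
- **At rest:** Six successive pictures differed by a small, steady amount, which I took as image noise.
- **Narrow flap:** It still stands in its slot with no visible shift.
- **Arm:** It is clear of everything, with no notable force on the tool.

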